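Press the green label holder home behind the rack lip

TASK

Pick the label holder with the green card out of its wooden block and push it down behind the metal lip of the glaze rack, in the bay in front of the green-lidded pot, card facing the front. Feel for the sprung bed in the slot and press the holder fully home against it, firmly but without forcing it, leaving the pots and the other holder where they are. Finish still gripping the holder and keeping it pressed fully home: do not let go.

Things in the scene. Friction and masses are not known exactly. Their poses are not given: they have to be found in the camera images.
- holder_green: Holder to be fitted: upright white plate, 80 mm high, green card on its front (-x side). Origin: middle of its lower edge; z up, y along its width. Blade (z 0 to 56): 5 mm thick (x), 56 wide, lower corners rounded 8 mm. Grip bar on top (z 54 to 80): 10 mm thick (x), 44 wide: pinch it across the 10 mm from above. About 50 g. Starts upright in one of the block's two slots.
- holder_green_card (a point): Point at the middle of the green card, 40 mm above the holder's lower edge and 3 mm in front of its middle plane.
- holder_orange: The other holder, same shape, with an orange card; stands in the other slot and stays there.
- block: Fixed wooden storage block, 44 mm (x) by 156 mm (y), 26 mm high; origin under its middle on the table. Two slots in one line along its y, centred at y = +38 and -38 mm, 7 mm wide and 16 mm deep: a stored holder's lower edge is 10 mm above the table.
- rack: Fixed wooden glaze rack, 286 mm wide (y). Origin on the table under the label slot's middle; aluminium lip faces -x. Slot along y at x = 0, 8 mm wide between lip and shelf edge, straight up to 50 mm height, then flared to a mouth about 25 mm wide at 60 mm. Round-topped grey stops divide it into bays 62 mm wide at y = +85, 0, -85 mm. Pots stand on a 30 mm step at x = +85 mm, one behind each bay.
- bay_left (a point): Left bay of the rack (y = +85 mm in the rack): where the middle of a holder's lower edge lies when fully home, 26 mm above the table; a holder inserted without pressing rests 8 mm above this. Axes as the rack's.
- bay_middle (a point): Middle bay of the rack (y = +0 mm in the rack): where the middle of a holder's lower edge lies when fully home, 26 mm above the table; a holder inserted without pressing rests 8 mm above this. Axes as the rack's.
- bay_right (a point): Right bay of the rack (y = -85 mm in the rack): where the middle of a holder's lower edge lies when fully home, 26 mm above the table; a holder inserted without pressing rests 8 mm above this. Axes as the rack's.
- clip_left (a joint): Sprung bed at the bottom of the left bay, m: 0 = up (top 34 mm above the table), 0.008 = pressed fully down on its hard stop. The spring resists with about 2.5 N at first and 7 N at the stop, and lifts the holder again if it is let go.
- clip_middle (a joint): Sprung bed at the bottom of the middle bay, m: 0 = up (top 34 mm above the table), 0.008 = pressed fully down on its hard stop. The spring resists with about 2.5 N at first and 7 N at the stop, and lifts the holder again if it is let go.
- clip_right (a joint): Sprung bed at the bottom of the right bay, m: 0 = up (top 34 mm above the table), 0.008 = pressed fully down on its hard stop. The spring resists with about 2.5 N at first and 7 N at the stop, and lifts the holder again if it is let go.
- pot_green: Glaze pot with a green lid, diameter 62 mm, 65 mm high, origin at the centre of its underside; stands behind one of the three bays and marks the bay to use.
- pot_white: Glaze pot with a white lid, diameter 54 mm, 51 mm high, behind another bay.
- pot_yellow: Glaze pot with a yellow lid, diameter 68 mm, 43 mm high, behind another bay.
Not all that is in view belongs to the job. Leave any black look-alike of the holder_green alone.

How it is judged:
By the outcome, as a careful person would: the job done as asked, in the order asked, and still so for the second after the job is handed in, while the arm keeps its last pose, push and grip.
It also fails if it takes over 32 s, if anything falls off the work surface, if the arm or the gripper's body presses on something with over 40 N, if the wrist force passes 120 N, or if a joint passes its speed limit or range.

ROBOT

A 7-joint arm with a two-finger parallel gripper is mounted at the origin on a cart in front of the work surface, level with it; the furniture and walls round the work are solid. World frame = base frame: x ahead of the robot, y to its left, z up, the work surface at z = 0. Lengths are in m, angles in rad, forces in N, time in s.
With the tool pointing down it reaches from about 0.425 to 0.875 m from the base axis. Payload 4.7 kg.
Tool frame: the origin (TCP) lies between the finger pads; the fingertips stand 22 mm ahead of it and the grasp point (between the pads) lies 3 mm ahead of it; z points along the fingers, y is the line along which they close (so a half turn about z gives the same grasp; the last joint's range is limited). The gripper opens to 87 mm and grips with 3 to 60 N. Pads are 19 mm wide; open, the fingers measure 117 mm over their backs; the gripper's body (75 mm by 190 mm) begins 51 mm behind the grasp point.
Start: joints at [1.199, 0.321, -0.07, 1.45, 0.023, 1.371, -0.057], TCP at [0.245, -0.602, 0.245] pointing down, gripper open.
Joint ranges: [-2.86, 2.86], [-0.3, 2.09], [-1.38, 1.24], [0.06, 2.45], [-1.56, 4.7], [0.09, 2.05], [-2.69, 2.69]. Speed limits (rad/s): [2.57, 2.57, 3.14, 3.14, 3.14, 3.14, 3.14].

INTERFACE

Orientations are given as a rotation vector (axis times angle).
In Python, from bench import ctrl gives the robot as it stands. The module is installed in compiled form; this text tells all that it offers.
- The arm moves only by the tool send_rows, never from a script. Its argument "motion" is a list of rows, each an object with "claw": the opening, from -1 (shut) to 1 (fully open); "slide": the shift along the tool's x, y, z in mm, a list of three; "delta_rot": the turn, a rotation vector about the tool's x, y, z in rad, a list of three. In form: [{"claw": claw, "slide": [x, y, z], "delta_rot": [ax, ay, az]}, ...]. A call has 1 to 5 rows; each row is the pose to reach, as a shift and turn from the pose commanded when the call began, along the tool's axes at that moment; what a row does not reach only later rows make up. A row lasts 1/10 s, in which the tool goes at most 50 mm and 8.59 degrees, less where a joint would pass 70% of its speed; a pose out of reach is approached as far as the arm can. A call with a gripper value outside its range is refused whole. The fingers move at their own pace and stop on an object; "grip_force" is the grip in N (left out, the last holds). Time passes only in rows, so rows that repeat a pose let the fingers close. It gives the time, the measured TCP pose, the force, the opening and the grip force at its end, in the units of the state.
- ctrl.get_state(): the state, without advancing time (a new reading comes with each control period).
- ctrl.get_image(name): name is "scene" or "top" or "wrist"; returns a dict with "color" (420x560x3 uint8, blue, green, red), "fx", "fy", "cx", "cy" (pixels), "k1" (the pictures are not rectified: a ray, as slopes to the right and down, at radius r is drawn at 1 + k1 r^2 times it, then the intrinsics apply), "pose" (4x4, takes a point from camera to world coordinates). Camera axes: x right, y down, z forward; pixel columns grow to the right and rows downward; lengths in m; the calibration is good to about 2 mm. A picture is of the moment at which its call begins. There is no depth.
- ctrl.close_job(): hands the job in; it is judged then, once.
The state is a dict: "time": time; "joint_positions": joint angles; "qd": joint speeds; "joint_torque": joint torques, N m; "position": TCP position; "tool_rot": TCP orientation; "ft_force": force on the tool from outside, world axes, zero at the start; "torque": the same for the moment, N m; "grip_width": opening from 0.0 (shut) to 1.0 (fully open); "grip_force": force on a finger pad.
Only numpy, scipy, OpenCV 4.12 (cv2) and the standard library are available. Lean on these libraries where they do the work, as an engineer would, in place of code of your own. Each camera call takes 0.05 s, during which the arm holds its last target. There are 200 camera calls.

## Working session

There is one attempt and no reset: what is moved stays moved. The work goes in short steps, Python scripts to look and compute and a tool call to move; the robot and the scene stay as the last step left them, time stands still between calls to the robot, and variables do not carry over. Pictures are saved under pics/ and viewed, at most 10 in all, crops included, and the job is handed in when it is done.

Besides the shell and the picture viewer there is one more tool, called in YAML: its name, and indented under it one key for each argument. send_rows: Moves the arm, as the interface text tells. Its arguments: {"type":"object","properties":{"motion":{"type":"array","items":{"type":"object","properties":{"claw":{"type":"number"},"slide":{"type":"array","items":{"type":"number"}},"delta_rot":{"type":"array","items":{"type":"number"}}}}},"grip_force":{"type":"number"}},"required":["motion"]}

```bash
mkdir -p pics; python3 - <<'E'
from bench import ctrl
import cv2,pickle,numpy as np
s=ctrl.get_state();print({k:np.round(v,3) for k,v in s.items()})
d={}
for n in("scene","top"):
    i=ctrl.get_image(n);d[n]=i;cv2.imwrite(f"pics/{n}0.png",i["color"]);print(n,i["fx"],i["cx"],i["cy"],i["k1"],np.round(i["pose"],3).tolist())
pickle.dump(d,open("d0.pkl","wb"))
E
```

```text
{'time': np.float64(0.0), 'joint_positions': array([ 1.199,  0.322, -0.07 ,  1.452,  0.023,  1.371, -0.057]), 'qd': array([ 0.   ,  0.001,  0.002, -0.001, -0.   ,  0.   , -0.   ]), 'joint_torque': array([ 0.0000e+00, -4.9128e+01, -4.0400e-01, -3.1253e+01, -6.4000e-02,
        4.4000e-02,  0.0000e+00]), 'position': array([ 0.244, -0.602,  0.243]), 'tool_rot': array([-3.082e+00, -6.020e-01,  1.000e-03]), 'ft_force': array([-0.978, -0.576, -0.779]), 'torque': array([0.007, 0.008, 0.023]), 'grip_force': np.float64(0.0), 'grip_width': np.float64(0.999)}
scene 428.324538690054 281.21224274027674 213.63717886487632 0.021206878013808682 [[0.417, -0.4, 0.816, -0.259], [-0.909, -0.203, 0.365, -0.538], [0.019, -0.894, -0.448, 0.477], [0.0, 0.0, 0.0, 1.0]]
top 430.5077648569504 282.8033798340868 224.18800344330057 0.04567619795073506 [[-0.005, -0.987, 0.163, 0.382], [-1.0, 0.004, -0.008, -0.179], [0.007, -0.163, -0.987, 0.894], [0.0, 0.0, 0.0, 1.0]]
```

View pics/scene0.png

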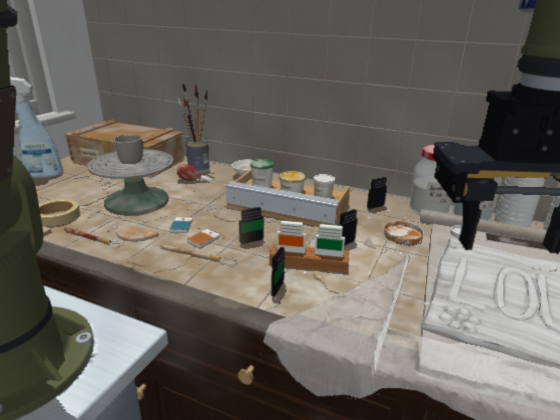

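View pics/top0.png

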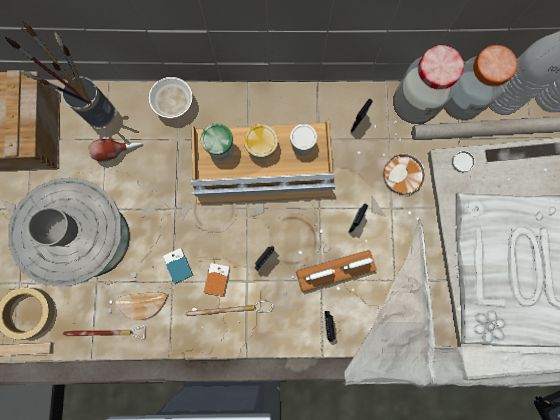

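Scene picture: the white holders stand in the block, orange at scene (291,237) / top (320,275) and green at scene (330,241) / top (357,264). Black look-alikes are at scene (250,225), (348,228), (278,270) and (377,193). The white plate with the green card, at (330,241), is the one meant. The green-lidded pot at top (217,138) stands behind the left bay. I'll confirm this in enlarged crops.

```bash
python3 - <<'E'
import cv2,pickle,numpy as np
d=pickle.load(open("d0.pkl","rb"))
t=d["top"]["color"];s=d["scene"]["color"]
r=lambda im,x,y,w,h,k:cv2.resize(im[y:y+h,x:x+w],None,fx=k,fy=k,interpolation=cv2.INTER_CUBIC)
a=r(t,185,115,160,90,5)   # 800x450
cv2.imwrite("pics/rack.png",a)
b=r(t,290,245,95,55,5); c=r(s,260,210,100,66,5)
o=np.zeros((600,500,3),np.uint8);o[:270,:475]=b[:270];o[275:600,:500]=c[:325]
cv2.imwrite("pics/block.png",o)
E
```

```text
(no output)
```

View pics/rack.png

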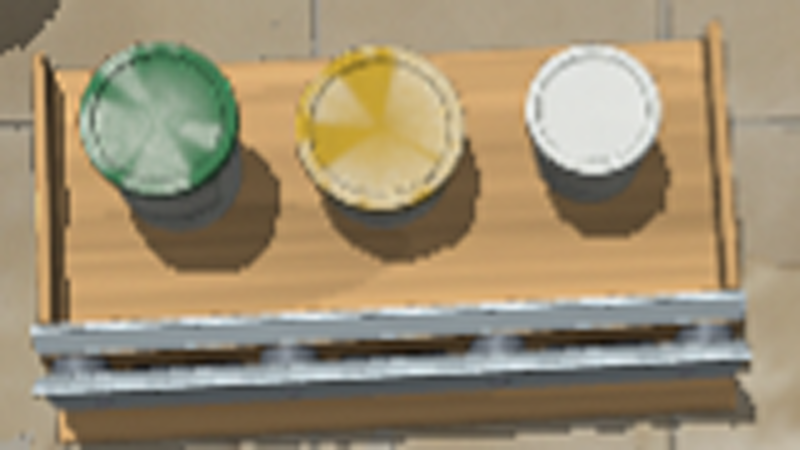

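View pics/block.png

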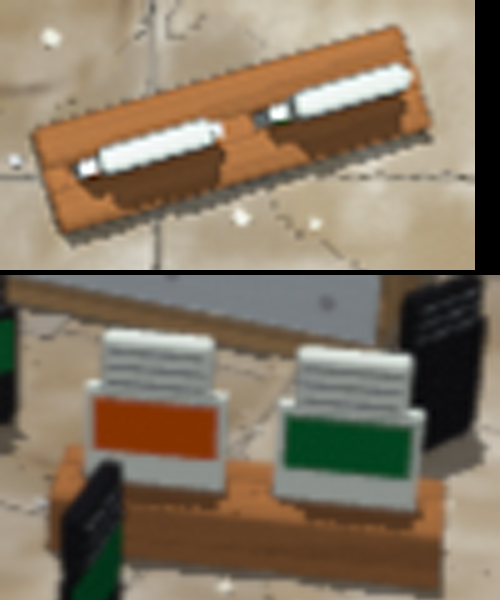

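Crops: the green-card white plate is in the block's right slot, with its bar top from crop (295,105) to (410,75). The rack mouth corners in the crop are (32,327), (745,293), (748,360) and (35,392), and the green lid is behind the left bay.

```bash
cat > h.py <<'E'
import numpy as np,cv2
from scipy.spatial.transform import Rotation as R
def K(i):return np.array([[i["fx"],0,i["cx"]],[0,i["fy"],i["cy"]],[0,0,1]])
D=lambda i:np.array([i["k1"],0,0,0,0.])
def bp(i,uv,z):
    n=cv2.undistortPoints(np.array(uv,float).reshape(-1,1,2),K(i),D(i))[:,0]
    d=np.c_[n,np.ones(len(n))]@i["pose"][:3,:3].T; o=i["pose"][:3,3]
    return o+d*((z-o[2])/d[:,2])[:,None]
def pr(i,P):
    T=np.linalg.inv(i["pose"]);return cv2.projectPoints(np.array(P,float).reshape(-1,3),cv2.Rodrigues(T[:3,:3])[0],T[:3,3],K(i),D(i))[0][:,0]
E
python3 - <<'E'
import pickle,numpy as np
from h import *
d=pickle.load(open("d0.pkl","rb"));t=d["top"];s=d["scene"]
f=lambda p,o:np.array(p)/5+o-0.4
def rep(n,P):print(n,np.round(P*1000,1).tolist())
r=bp(t,f([(32,327),(745,293),(748,360),(35,392)],(185,115)),.06);rep("rack",r)
c=r.mean(0);y=(r[0]+r[3]-r[1]-r[2])[:2];ang=np.arctan2(-y[0],y[1]);print(c,ang)
ex=np.array([np.cos(ang),np.sin(ang)]);ey=np.array([-ex[1],ex[0]])
print("bay_left",c[:2]+.085*ey)
rep("stops",bp(t,f([(78,365),(287,353),(497,344),(710,331)],(185,115)),.055))
rep("lids",bp(t,f([(158,120)],(185,115)),.095));print((bp(t,f([(158,120)],(185,115)),.095)[0,:2]-c[:2])@np.c_[ex,ey])
b=bp(t,f([(35,128),(400,28),(430,132),(68,232)],(290,245)),.026);rep("block",b)
y=(b[0]+b[3]-b[1]-b[2])[:2];a=np.arctan2(-y[0],y[1]);bc=b.mean(0)[:2];print("blk",bc,a)
bx=np.array([np.cos(a),np.sin(a)]);by=np.array([-bx[1],bx[0]])
print("green slot",bc-.038*by,"orange",bc+.038*by)
g=bp(t,f([(297,105),(411,76)],(290,245)),.09);rep("bar",g);print(g.mean(0))
# scene check: green bar top centre
print(pr(s,[[*(bc-.038*by),.09],[*c[:2],.06]]))
st=dict(zip(("bay","ra","g","ba"),(c[:2]+.085*ey,ang,bc-.038*by,a)));pickle.dump(st,open("st.pkl","wb"))
rep("sc blk bar",bp(s,np.array([(300,350),(412,356)])/5+[260,210-55]-.4,.088))
E
```

```text
rack [[609.8, -3.1, 60.0], [623.0, -287.6, 60.0], [595.4, -288.2, 60.0], [583.2, -5.0, 60.0]]
[ 0.60284167 -0.14596217  0.06      ] 0.044662062477658256
bay_left [ 0.59904666 -0.06104693]
stops [[595.5, -20.7, 55.0], [600.2, -104.0, 55.0], [603.7, -188.2, 55.0], [608.7, -273.9, 55.0]]
lids [[682.8, -56.8, 95.0]]
[0.083822   0.08548491]
block [[431.7, -212.8, 26.0], [471.4, -361.0, 26.0], [429.5, -371.3, 26.0], [390.4, -225.5, 26.0]]
blk [ 0.43076415 -0.29264564] 0.2619518872219502
green slot [ 0.44060488 -0.32934932] orange [ 0.42092343 -0.25594196]
bar [[436.2, -308.0, 90.0], [446.8, -350.9, 90.0]]
[ 0.44148767 -0.32946964  0.09      ]
[[330.51170761 225.92536018]
 [279.1013389  192.19063956]]
sc blk bar [[439.8, -307.6, 88.0], [454.7, -348.0, 88.0]]
```

```bash
cat >> h.py <<'E'
def go(s,p,yaw):
    """tool-frame shift (mm) and rotvec from measured pose to p, with tool y axis at angle yaw, z down"""
    r=R.from_rotvec(s["tool_rot"])
    y=np.array([np.cos(yaw),np.sin(yaw),0]);z=np.array([0,0,-1.]);g=R.from_matrix(np.c_[np.cross(y,z),y,z])
    print("slide",np.round(r.inv().apply(np.array(p)-s["position"])*1000,1),"rot",np.round((r.inv()*g).as_rotvec(),3),"pos",np.round(s["position"],4),"F",np.round(s["ft_force"],1),"t",s["time"],"w",s["grip_width"])
E
python3 -c "
from h import *
from bench import ctrl
go(ctrl.get_state(),[.441,-.3293,.2],.262)"
```

```text
slide [ 284.7 -178.4   43.8] rot [-1.000e-03 -1.000e-03 -1.447e+00] pos [ 0.2444 -0.6018  0.2436] F [-0.1  0.3 -0.4] t 0.1 w 0.9971187027940053
```

send_rows:
  motion:
    - {"claw":0,"slide":[285,-178,44],"delta_rot":[0,0,-1.447]}
    - {"claw":0,"slide":[285,-178,44],"delta_rot":[0,0,-1.447]}
    - {"claw":0,"slide":[285,-178,44],"delta_rot":[0,0,-1.447]}
    - {"claw":0,"slide":[285,-178,44],"delta_rot":[0,0,-1.447]}
    - {"claw":0,"slide":[285,-178,44],"delta_rot":[0,0,-1.447]}
  grip_force: 15

```text
time: 0.6
position: [0.3906, -0.3995, 0.2115]
tool_rot: [-2.643, -1.697, 0.0]
ft_force: [0.6, -0.5, 0.0]
grip_width: 0.633
grip_force: 0.0
```

```bash
python3 -c "
from h import *
from bench import ctrl
go(ctrl.get_state(),[.441,-.3293,.2],.262)"
```

```text
slide [84.8 16.6 11.5] rot [-0.    -0.    -0.691] pos [ 0.3906 -0.3995  0.2115] F [ 0.6 -0.5  0. ] t 0.6 w 0.6334057137908218
```

send_rows:
  motion:
    - {"claw":0,"slide":[70,14,9],"delta_rot":[0,0,-0.66]}
    - {"claw":0,"slide":[70,14,9],"delta_rot":[0,0,-0.66]}
    - {"claw":0,"slide":[70,14,9],"delta_rot":[0,0,-0.66]}
    - {"claw":0,"slide":[70,14,9],"delta_rot":[0,0,-0.66]}
    - {"claw":0,"slide":[70,14,9],"delta_rot":[0,0,-0.66]}

```text
time: 1.1
position: [0.432, -0.3434, 0.2026]
tool_rot: [-1.951, -2.461, 0.0]
ft_force: [-0.1, -0.0, 0.4]
grip_width: 0.502
grip_force: 0.0
```

```bash
python3 -c "
from h import *
from bench import ctrl
i=ctrl.get_image('wrist');cv2.imwrite('pics/w1.png',i['color'])
import pickle;pickle.dump(i,open('w1.pkl','wb'))
go(ctrl.get_state(),[.441,-.3293,.2],.262)
P=[[.4410,-.3293,.09]]
print(pr(i,P))"
```

```text
slide [11.8 12.1  2.6] rot [-0.001 -0.001 -0.032] pos [ 0.432  -0.3435  0.2026] F [ 1.4  0.  -0.1] t 1.15 w 0.4995101088883229
[[296.42271884 204.5270905 ]]
```

View pics/w1.png

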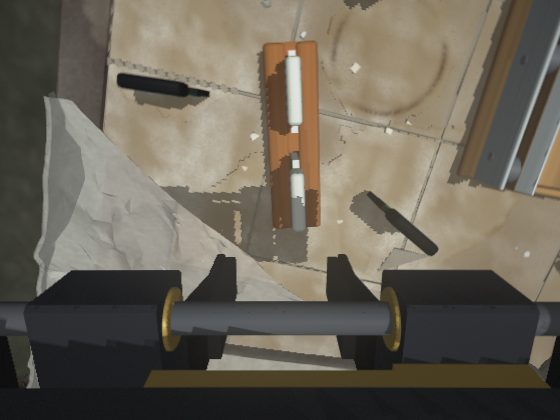

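The wrist view shows the block upright. The lower bar is the green holder, spanning about (297,171) to (299,230), against a predicted centre of (296,204). They agree.

```bash
python3 -c "
from h import *
from bench import ctrl
import pickle
i=pickle.load(open('w1.pkl','rb'))
print(bp(i,[(298,171),(299.5,230.5),(298.7,201)],.09))
go(ctrl.get_state(),[.4415,-.3285,.11],.262)"
```

```text
[[ 0.43630389 -0.30580729  0.09      ]
 [ 0.44784704 -0.3476795   0.09      ]
 [ 0.44194774 -0.32642641  0.09      ]]
slide [12.4 12.8 92.6] rot [-0.001 -0.001 -0.032] pos [ 0.432  -0.3435  0.2026] F [ 1.4  0.  -0.1] t 1.15 w 0.4995101088883229
```

send_rows:
  motion:
    - {"claw":0,"slide":[12.5,12.5,50],"delta_rot":[0,0,-0.032]}
    - {"claw":0,"slide":[12.5,12.5,85],"delta_rot":[0,0,-0.032]}
    - {"claw":0,"slide":[12.5,12.5,93],"delta_rot":[0,0,-0.032]}
    - {"claw":0,"slide":[12.5,12.5,93],"delta_rot":[0,0,-0.032]}

```text
time: 1.55
position: [0.4405, -0.3286, 0.1089]
tool_rot: [-1.918, -2.484, 0.0]
ft_force: [1.2, -0.0, 0.2]
grip_width: 0.501
grip_force: 0.0
```

```bash
python3 -c "
from h import *
from bench import ctrl
go(ctrl.get_state(),[.4415,-.3285,.088],.262)"
```

```text
slide [-0.2  1.1 20.9] rot [-0.002 -0.003 -0.006] pos [ 0.4405 -0.3286  0.1089] F [ 1.2 -0.   0.2] t 1.55 w 0.5009162069021565
```

send_rows:
  motion:
    - {"claw":0,"slide":[0,1,15],"delta_rot":[0,0,-0.006]}
    - {"claw":0,"slide":[0,1,21],"delta_rot":[0,0,-0.006]}
    - {"claw":0,"slide":[0,1,21],"delta_rot":[0,0,-0.006]}
    - {"claw":-1,"slide":[0,1,21],"delta_rot":[0,0,-0.006]}
    - {"claw":-1,"slide":[0,1,21],"delta_rot":[0,0,-0.006]}
  grip_force: 30

```text
time: 2.05
position: [0.4429, -0.329, 0.0898]
tool_rot: [1.91, 2.492, -0.0]
ft_force: [-1.0, -0.0, -0.1]
grip_width: 0.392
grip_force: 0.0
```

send_rows:
  motion:
    - {"claw":-1,"slide":[0,0,0],"delta_rot":[0,0,0]}
    - {"claw":-1,"slide":[0,0,0],"delta_rot":[0,0,0]}
    - {"claw":-1,"slide":[0,0,0],"delta_rot":[0,0,0]}

```text
time: 2.35
position: [0.4426, -0.3288, 0.0893]
tool_rot: [1.911, 2.493, -0.0]
ft_force: [0.9, -0.7, -0.6]
grip_width: 0.132
grip_force: 0.0
```

send_rows:
  motion:
    - {"claw":-1,"slide":[0,0,0],"delta_rot":[0,0,0]}
    - {"claw":-1,"slide":[0,0,0],"delta_rot":[0,0,0]}

```text
time: 2.55
position: [0.4423, -0.3289, 0.0892]
tool_rot: [-1.911, -2.493, 0.001]
ft_force: [-1.5, -0.1, 2.4]
grip_width: 0.109
grip_force: 30.0
```

send_rows:
  motion:
    - {"claw":-1,"slide":[0,0,-20],"delta_rot":[0,0,0]}
    - {"claw":-1,"slide":[0,0,-60],"delta_rot":[0,0,0]}
    - {"claw":-1,"slide":[0,0,-100],"delta_rot":[0,0,0]}
    - {"claw":-1,"slide":[0,0,-100],"delta_rot":[0,0,0]}

```text
time: 2.95
position: [0.4458, -0.3304, 0.1951]
tool_rot: [1.904, 2.485, -0.0]
ft_force: [0.6, -1.7, 1.0]
grip_width: 0.112
grip_force: 30.0
```

```bash
python3 -c "
from h import *
from bench import ctrl
go(ctrl.get_state(),[.575,-.0615,.19],.048)"
```

```text
slide [226.1 194.7   4.4] rot [0.007 0.008 0.215] pos [ 0.4458 -0.3304  0.1951] F [ 0.6 -1.7  1. ] t 2.95 w 0.11239650565554722
```

send_rows:
  motion:
    - {"claw":-1,"slide":[225,195,2],"delta_rot":[0,0,0.21]}
    - {"claw":-1,"slide":[225,195,2],"delta_rot":[0,0,0.21]}
    - {"claw":-1,"slide":[225,195,2],"delta_rot":[0,0,0.21]}
    - {"claw":-1,"slide":[225,195,2],"delta_rot":[0,0,0.21]}
    - {"claw":-1,"slide":[225,195,2],"delta_rot":[0,0,0.21]}

```text
time: 3.45
position: [0.5501, -0.1055, 0.187]
tool_rot: [2.162, 2.279, -0.0]
ft_force: [0.7, 0.2, -0.6]
grip_width: 0.114
grip_force: 30.0
```

send_rows:
  motion:
    - {"claw":-1,"slide":[0,0,0],"delta_rot":[0,0,0]}
    - {"claw":-1,"slide":[0,0,0],"delta_rot":[0,0,0]}

```text
time: 3.65
position: [0.5499, -0.1055, 0.1868]
tool_rot: [-2.157, -2.283, 0.0]
ft_force: [0.9, -1.2, -1.3]
grip_width: 0.111
grip_force: 30.0
```

```bash
python3 -c "
from h import *
from bench import ctrl
go(ctrl.get_state(),[.599,-.0615,.16],.048)"
```

```text
slide [41.1 51.5 26.7] rot [-0.001 -0.     0.009] pos [ 0.5499 -0.1055  0.1868] F [ 0.9 -1.2 -1.3] t 3.65 w 0.1112825658267096
```

send_rows:
  motion:
    - {"claw":-1,"slide":[41,51.5,10],"delta_rot":[0,0,0.009]}
    - {"claw":-1,"slide":[41,51.5,20],"delta_rot":[0,0,0.009]}
    - {"claw":-1,"slide":[41,51.5,20],"delta_rot":[0,0,0.009]}
    - {"claw":-1,"slide":[41,51.5,20],"delta_rot":[0,0,0.009]}

```text
time: 4.05
position: [0.5981, -0.0657, 0.1665]
tool_rot: [-2.173, -2.267, 0.003]
ft_force: [0.7, -1.0, -0.5]
grip_width: 0.11
grip_force: 30.0
```

```bash
python3 -c "
from h import *
from bench import ctrl
a=ctrl.get_image('top');b=ctrl.get_image('wrist');c=ctrl.get_image('scene')
import pickle;pickle.dump(dict(top=a,w=b,scene=c),open('d2.pkl','wb'))
r=lambda im,x,y,w,h,k:cv2.resize(im[y:y+h,x:x+w],None,fx=k,fy=k,interpolation=cv2.INTER_CUBIC)
o=np.vstack([np.hstack([cv2.resize(b['color'],(400,300)),r(a['color'],180,110,160,120,2.5)]),np.hstack([r(c['color'],200,120,160,120,2.5),r(b['color'],180,100,200,150,2)])])
cv2.imwrite('pics/c2.png',o)
go(ctrl.get_state(),[.599,-.0615,.16],.048)"
```

```text
slide [4.4 0.7 7.8] rot [-0.     0.001 -0.007] pos [ 0.5985 -0.066   0.1678] F [-0.4 -0.5 -0. ] t 4.2 w 0.11259335453381249
```

View pics/c2.png

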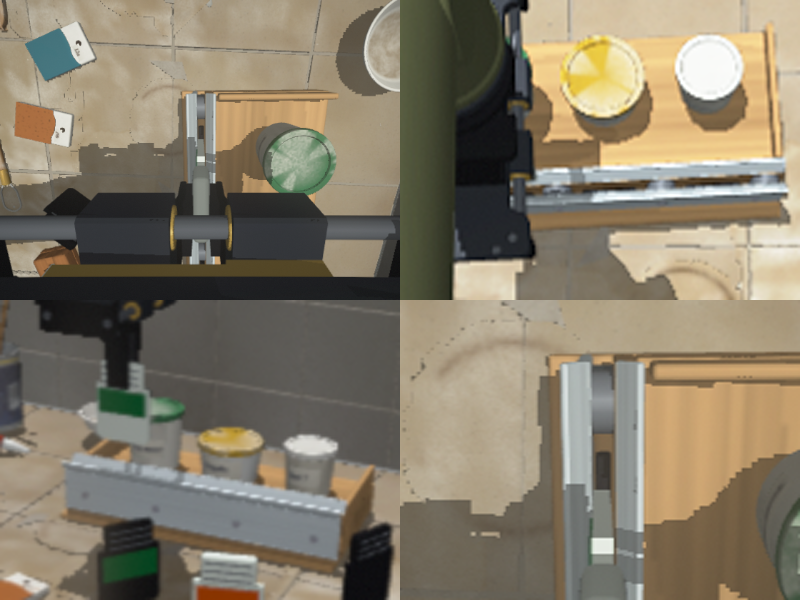

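The composite shows the card facing the front and the holder over the left bay. In the wrist view the mouth edges at pixels (261,131) and (301,131) run roughly vertical, and the blade shoulder is near pixel (281,223).

```bash
python3 -c "
from h import *
import pickle
w=pickle.load(open('d2.pkl','rb'))['w']
for uv,z in [([(261,131),(301,131)],.06),([(262,170),(302,170)],.06),([(276,219),(286,219),(276,227),(286,227)],.144)]:
  P=bp(w,uv,z);print(np.round(P,4).tolist(),P.mean(0))
bay=pickle.load(open('st.pkl','rb'))['bay'];y=np.array([-np.sin(.048),np.cos(.048)])
e=bay+.058*y;print('pred end',e,pr(w,[[*e,.06],[*bay,.06],[*(bay+.03*y),.05]]))
# holder +y blade corner at shoulder, if centred on TCP
"
```

```text
[[0.5834, -0.0037, 0.06], [0.6096, -0.0026, 0.06]] [ 0.59651776 -0.00319915  0.06      ]
[[0.5848, -0.0294, 0.06], [0.6117, -0.0283, 0.06]] [ 0.59826356 -0.02882561  0.06      ]
[[0.5958, -0.0375, 0.144], [0.6005, -0.0373, 0.144], [0.596, -0.0414, 0.144], [0.6006, -0.0412, 0.144]] [ 0.59823088 -0.03936731  0.144     ]
pred end [ 0.59626372 -0.00311373] [[280.61552327 130.85230545]
 [281.1584904  215.73424693]
 [280.92509223 170.76066806]]
```

send_rows:
  motion:
    - {"claw":-1,"slide":[4.5,0.5,8],"delta_rot":[0,0,-0.007]}
    - {"claw":-1,"slide":[4.5,0.5,18],"delta_rot":[0,0,-0.007]}
    - {"claw":-1,"slide":[4.5,0.5,18],"delta_rot":[0,0,-0.007]}
    - {"claw":-1,"slide":[4.5,0.5,18],"delta_rot":[0,0,-0.007]}

```text
time: 4.6
position: [0.5988, -0.0593, 0.1488]
tool_rot: [-2.163, -2.277, 0.001]
ft_force: [-0.2, 0.0, 0.1]
grip_width: 0.107
grip_force: 30.0
```

```bash
python3 -c "
from h import *
from bench import ctrl
go(ctrl.get_state(),[.599,-.0613,.125],.048)"
```

```text
slide [-2.   0.1 23.8] rot [-0.001  0.     0.003] pos [ 0.5988 -0.0593  0.1488] F [-0.2  0.   0.1] t 4.6 w 0.1070255593017441
```

send_rows:
  motion:
    - {"claw":-1,"slide":[-2,0,6],"delta_rot":[0,0,0]}
    - {"claw":-1,"slide":[-2,0,12],"delta_rot":[0,0,0]}
    - {"claw":-1,"slide":[-2,0,18],"delta_rot":[0,0,0]}
    - {"claw":-1,"slide":[-2,0,24],"delta_rot":[0,0,0]}
    - {"claw":-1,"slide":[-2,0,24],"delta_rot":[0,0,0]}

```text
time: 5.1
position: [0.5986, -0.0611, 0.1241]
tool_rot: [-2.163, -2.276, 0.002]
ft_force: [-0.1, -0.2, -0.2]
grip_width: 0.109
grip_force: 30.0
```

send_rows:
  motion:
    - {"claw":-1,"slide":[0,0,3],"delta_rot":[0,0,0]}
    - {"claw":-1,"slide":[0,0,6],"delta_rot":[0,0,0]}
    - {"claw":-1,"slide":[0,0,8],"delta_rot":[0,0,0]}
    - {"claw":-1,"slide":[0,0,9],"delta_rot":[0,0,0]}
    - {"claw":-1,"slide":[0,0,9],"delta_rot":[0,0,0]}

```text
time: 5.6
position: [0.5993, -0.0612, 0.1163]
tool_rot: [-2.164, -2.277, 0.0]
ft_force: [0.9, -0.2, -0.2]
grip_width: 0.116
grip_force: 30.0
```

send_rows:
  motion:
    - {"claw":-1,"slide":[0,0,1.5],"delta_rot":[0,0,0]}
    - {"claw":-1,"slide":[0,0,3],"delta_rot":[0,0,0]}
    - {"claw":-1,"slide":[0,0,3],"delta_rot":[0,0,0]}

```text
time: 5.9
position: [0.5994, -0.0612, 0.1134]
tool_rot: [2.164, 2.277, 0.0]
ft_force: [0.9, 0.0, -0.0]
grip_width: 0.114
grip_force: 30.0
```

send_rows:
  motion:
    - {"claw":-1,"slide":[0,0,1],"delta_rot":[0,0,0]}
    - {"claw":-1,"slide":[0,0,2],"delta_rot":[0,0,0]}
    - {"claw":-1,"slide":[0,0,2],"delta_rot":[0,0,0]}

```text
time: 6.2
position: [0.5996, -0.0612, 0.1117]
tool_rot: [2.164, 2.277, 0.0]
ft_force: [-1.8, -0.8, 3.5]
grip_width: 0.111
grip_force: 30.0
```

send_rows:
  motion:
    - {"claw":-1,"slide":[0,0,1],"delta_rot":[0,0,0]}
    - {"claw":-1,"slide":[0,0,2],"delta_rot":[0,0,0]}
    - {"claw":-1,"slide":[0,0,2],"delta_rot":[0,0,0]}

```text
time: 6.5
position: [0.5995, -0.0612, 0.1096]
tool_rot: [2.164, 2.277, 0.0]
ft_force: [-1.1, -0.5, 4.1]
grip_width: 0.112
grip_force: 30.0
```

send_rows:
  motion:
    - {"claw":-1,"slide":[0,0,1],"delta_rot":[0,0,0]}
    - {"claw":-1,"slide":[0,0,2],"delta_rot":[0,0,0]}
    - {"claw":-1,"slide":[0,0,3],"delta_rot":[0,0,0]}
    - {"claw":-1,"slide":[0,0,3],"delta_rot":[0,0,0]}

```text
time: 6.9
position: [0.5996, -0.0612, 0.1066]
tool_rot: [2.164, 2.277, 0.0]
ft_force: [-1.1, -1.1, 5.4]
grip_width: 0.113
grip_force: 30.0
```

send_rows:
  motion:
    - {"claw":-1,"slide":[0,0,1],"delta_rot":[0,0,0]}
    - {"claw":-1,"slide":[0,0,1.5],"delta_rot":[0,0,0]}
    - {"claw":-1,"slide":[0,0,1.5],"delta_rot":[0,0,0]}

```text
time: 7.2
position: [0.5996, -0.0612, 0.1053]
tool_rot: [2.164, 2.277, 0.0]
ft_force: [-1.9, -0.1, 7.3]
grip_width: 0.112
grip_force: 30.0
```

send_rows:
  motion:
    - {"claw":-1,"slide":[0,0,0.5],"delta_rot":[0,0,0]}
    - {"claw":-1,"slide":[0,0,1],"delta_rot":[0,0,0]}
    - {"claw":-1,"slide":[0,0,1],"delta_rot":[0,0,0]}

```text
time: 7.5
position: [0.5997, -0.0612, 0.1052]
tool_rot: [2.163, 2.277, 0.0]
ft_force: [-2.0, 0.4, 10.5]
grip_width: 0.112
grip_force: 30.0
```

```bash
python3 -c "
from bench import ctrl
s=ctrl.get_state();print(s['position'],s['ft_force'],s['grip_force'])"
```

```text
[ 0.59974586 -0.06115802  0.10516479] [-2.01598315  0.3677994  10.52668495] 30.000956710428
```

send_rows:
  motion:
    - {"claw":-1,"slide":[0,0,0.5],"delta_rot":[0,0,0]}
    - {"claw":-1,"slide":[0,0,0.5],"delta_rot":[0,0,0]}
    - {"claw":-1,"slide":[0,0,0.5],"delta_rot":[0,0,0]}

```text
time: 7.8
position: [0.5999, -0.0612, 0.1051]
tool_rot: [2.163, 2.276, 0.0]
ft_force: [-3.8, -0.4, 12.5]
grip_width: 0.11
grip_force: 30.0
```

send_rows:
  motion:
    - {"claw":-1,"slide":[0,0,0],"delta_rot":[0,0,0]}
    - {"claw":-1,"slide":[0,0,0],"delta_rot":[0,0,0]}
    - {"claw":-1,"slide":[0,0,0],"delta_rot":[0,0,0]}

```text
time: 8.1
position: [0.5999, -0.0612, 0.1051]
tool_rot: [2.163, 2.276, 0.0]
ft_force: [-3.1, -1.1, 12.1]
grip_width: 0.112
grip_force: 30.0
```

```bash
python3 -c "
from h import *
from bench import ctrl
b=ctrl.get_image('wrist');c=ctrl.get_image('scene')
r=lambda im,x,y,w,h,k:cv2.resize(im[y:y+h,x:x+w],None,fx=k,fy=k,interpolation=cv2.INTER_CUBIC)
cv2.imwrite('pics/c3.png',np.hstack([r(b['color'],180,80,200,150,2),r(c['color'],200,140,160,120,2.5)]))
s=ctrl.get_state();print(s['position'],s['ft_force'],s['torque'])"
```

```text
[ 0.59982252 -0.06120758  0.1051082 ] [-2.97281689 -0.12503919 13.14047668] [0.00597254 0.89358457 0.0290232 ]
```

View pics/c3.png

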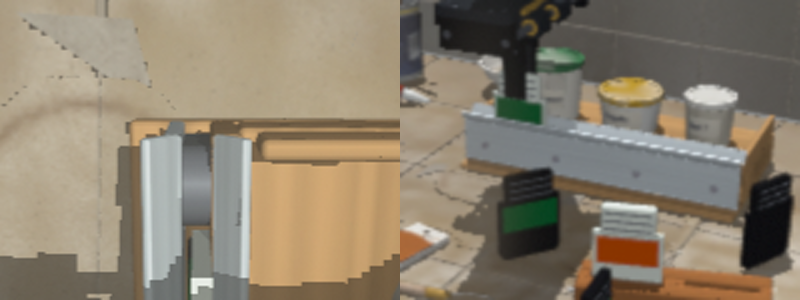

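The holder sits behind the lip in the left bay, at about (520,108) in the right half, with the card facing front. The pots and the orange holder have not moved. The height stopped changing at 0.1051 m while the push rose to about 12.5 N, so it is on the hard stop.

```bash
python3 -c "
from bench import ctrl
print(ctrl.close_job())"
```

```text
the job is handed in; nothing more can be done
None
```

The green-card holder is fitted in the left bay, in front of the green-lidded pot, card facing front; it is still gripped at 30 N and pressed against the hard stop at about 12.5 N, and the job was handed in at about 8 s of the 32 s limit.

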